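# Fit a retaining ring over an axle with spreading pliers

## Task

Take the red-handled pliers from their wooden stand, put the closed tips into the gap of the dark steel retaining ring in the blue tray, squeeze to spread the ring and lift it on the pliers. Carry it to the axle stub in the vice and slide it flat down over the axle until it lies against the bearing, level with the groove, and finish while still holding the pliers squeezed, so that the ring stays spread clear of the axle. Do not touch the ring with the fingers, and leave the jar, the screwdriver, the hammer and the brass spacer alone.

Things in the scene. Friction and masses are not known exactly. Their poses are not given: they have to be found in the camera images.
- pliers: Ring-spreading pliers (0.17 kg) standing upright, tips down, in the stand's slot. Origin midway between the two tips, at their lower end (handles relaxed); z up along the pliers; handles close and tips open along y; same front and back. Tips: flat steel blades 10 mm deep in x, 4 mm thick, 30 mm long; over their outer faces 16 mm relaxed at the lower end, 48 mm squeezed.
- pliers_grip (a point): Where to grip from above, fingers closing along the pliers' y: on the axis, midway between the red grips, 123 mm above the tips. The grips are 12 mm thick in x and reach from 101 to 134 mm above the tips; over both 50 to 65 mm relaxed (flaring upward), 30 mm squeezed. A grip of 4 to 5 N carries the pliers relaxed (their spring yields above 5.5 N).
- pliers_left (a joint): Turn of one pliers arm about the pivot (66 mm above the tips): 0 relaxed, 0.255 fully squeezed, against a stop; the other mirrors it. Squeezing the grips spreads the tips. The tips then sink 1 to 2 mm against the gripper (first raise them 2 mm off the floor); the body's origin, fixed to the pivot, then lies about 4 mm below the true tips. Fully squeezing takes about 20 N: use 22 to 40.
- ring: Dark steel open ring, 6 mm thick, bore 36 mm, about 50 mm across relaxed, lying flat in one compartment of the tray. Origin on its underside at the relaxed bore's centre; x to the middle of the gap; z up. Spread, its springy arms press on the blades with about 8 N, whose friction alone carries it (45 g): let the blades reach almost to its underside.
- ring_gap (a point): Middle of the gap between the two end lugs, 18.6 mm from the ring's origin along its x, at half thickness (3 mm up): the pliers' axis goes here, pliers' y parallel to the ring's y (either way round). Lugs 10 mm long in x; their inner faces are 22 to 28 mm apart relaxed (least at the outer end), 48 mm fully spread.
- ring_bore (a point): Centre of the ring's opening when fully spread, 4.5 mm from the origin towards the gap, at half thickness: bring it onto the axle's centre line. Fully spread, a round of about 46 mm passes; relaxed only 36 mm.
- ring_left (a joint): Opening of one ring arm: 0 relaxed, about 0.34 fully spread; above 0.17 it clears the axle.
- ring_right (a joint): The same for the other ring arm.
- groove (a point): Centre of the axle's groove, where the ring's mid-thickness point belongs: on the upright axle, 3 mm above the bearing's flat top face. Groove 8 mm wide and 35.4 mm in diameter, directly above the bearing; the bearing is 80 mm across, its top about 130 mm above the bench. The vice with axle and bearing is fixed to the bench.
- axle_end (a point): Centre of the axle's top end, 23 mm above the groove point. The axle is 40 mm in diameter with a 5 mm chamfer at the end down to 34 mm.
- stand: Fixed wooden block 50 x 90 x 50 mm with a slot 12.5 mm (x) by 60 mm (y), whose floor is 8 mm above the bench; origin under its centre. The pliers stand in it and are lifted out straight up, by 45 mm or more.
- tray: Fixed blue tray 112 x 214 x 12 mm, walls 4 mm, floor 4 mm thick, one divider across the middle of its length (y); origin under its centre. The ring lies in one compartment, the spacer in the other.
- spacer: Brass spacer, a plain closed ring 52 mm across, 31 mm bore, 8 mm thick; leave it alone.
- oil: Yellow jar with red cap, 48 mm across, 85 mm high, standing on the bench; leave it alone.
- screwdriver: Screwdriver lying on the bench, 170 mm; leave it alone.
- hammer: Hammer lying on the bench, 260 mm; leave it alone.
Mind the look-alikes: they are no part of the job. Of the things like the pliers, leave any that is green or purple; of the rest the larger one is meant.

How it is judged:
By the outcome, as a careful person would: the job done as asked, in the order asked, and still so for the second after the job is handed in, while the arm keeps its last pose, push and grip.
It also fails if it takes over 50 s, if anything falls off the work surface, if the arm or the gripper's body presses on something with over 40 N, if the wrist force passes 120 N, or if a joint passes its speed limit or range.

## Robot

A 6-joint arm with a two-finger parallel gripper is mounted at the origin on the work surface. World frame = base frame: x ahead of the robot, y to its left, z up, the work surface at z = 0. Lengths are in m, angles in rad, forces in N, time in s.
With the tool pointing down it reaches from about 0.35 to 0.85 m from the base axis. Payload 8.1 kg.
Tool frame: the origin (TCP) lies at the very end of the fingers, on their centre line; the grasp point (between the pads) lies 19 mm behind it; z points along the fingers, y is the line along which they close (so a half turn about z gives the same grasp; the last joint's range is limited). The gripper opens to 93 mm and grips with 3 to 60 N. Pads are 15 mm wide; open, the fingers measure 128 mm over their backs; the gripper's body (75 mm by 188 mm) begins 65 mm behind the grasp point.
Start: joints at [1.138, 0.13, 1.488, -0, 1.523, -0.085], TCP at [0.204, 0.564, 0.219] pointing down, gripper open.
Joint ranges: [-2.96, 2.96], [-0.89, 2.26], [0.02, 2.5], [-1.34, 4.48], [0, 2.73], [-2.66, 2.66]. Speed limits (rad/s): [2.39, 2.39, 2.79, 3.14, 3.14, 3.14].

## Interface

Orientations are given as a rotation vector (axis times angle).
In Python, from plant import robot gives the robot as it stands. The module is installed in compiled form; this text tells all that it offers.
- The arm moves only by the tool play_rows, never from a script. Its argument "increments" is text: rows parted by semicolons, each of 5 numbers parted by spaces: the shift along the tool's x, y, z in mm, then the turn about the tool's z in degrees, then the closure, from -1 (fully open) to 1 (shut). In form: dx dy dz yaw claw; .... A call has 1 to 20 rows; each row is the pose to reach, as a shift and turn from the pose commanded when the call began, along the tool's axes at that moment; what a row does not reach only later rows make up. A row lasts 1/10 s, in which the tool goes at most 50 mm and 8.59 degrees, less where a joint would pass 70% of its speed; a pose out of reach is approached as far as the arm can. A call with a gripper value outside its range is refused whole. The fingers move at their own pace and stop on an object; "force" is the grip in N (left out, the last holds). Time passes only in rows, so rows that repeat a pose let the fingers close. It gives the time, the measured TCP pose, the force, the opening and the grip force at its end, in the units of the state.
- robot.read_state(): the state, without advancing time (a new reading comes with each control period).
- robot.read_camera(name): name is "scene" or "top" or "wrist"; returns the picture (384x512x3 uint8, blue, green, red); there is no depth.
- robot.calibration(name): a dict with "vertical_fov" (degrees; the focal length in pixels is half the picture's height over the tangent of half this angle, whatever the lens; pixels are square), "cx", "cy" (the principal point, pixels), "D" ([k1, k2, p1, p2, k3] as OpenCV has them; the pictures are not rectified), "rvec" (rotation vector, rad) and "tvec" (3), from world to camera coordinates, as OpenCV has them. Camera axes: x right, y down, z forward; pixel columns grow to the right and rows downward; lengths in m; the calibration is good to about 2 mm. A picture is of the moment at which its call begins: read the wrist's pose just before it. calibration takes no time and is no camera call; for the wrist camera it gives the pose at the moment of the call.
- robot.close_job(): hands the job in; it is judged then, once.
Trained networks look in the newest picture that a camera, given by its name, has taken for a name from the list of things; names that differ only in an ending like _2 or _b are one class to them, and where a whole thing is asked for, a point or a joint stands for the part that bears it (a point fixed in the world has none). Each returns a list of dicts, best first, with "conf" (0 to 1); they miss things now and then, are a little off and sometimes report something else, mostly with a low value. They report only what shows in the picture. A call takes as long as a camera call. They do not tell look-alikes from the thing itself.
- robot.recognise(camera, query): "centre" ([x, y, z] in m, in world coordinates, good to about 4 mm: the middle of the surface that is visible of it).
- robot.regions_of(camera, query): "pixels" (384x512 bool, what is visible of it).
- robot.landmark_of(camera, query): "centre" ([x, y, z] in m, in world coordinates, good to about 4 mm: a listed point, or the origin of a listed thing).
The state is a dict: "t": time; "q": joint angles; "dq": joint speeds; "joint_torque": joint torques, N m; "tool_pos": TCP position; "orientation": TCP orientation; "force": force on the tool from outside, world axes, zero at the start; "wrist_torque": the same for the moment, N m; "opening": finger opening in m; "gripper_force": force on a finger pad.
Only numpy, scipy, OpenCV 4.12 (cv2) and the standard library are available. Lean on these libraries where they do the work, as an engineer would, in place of code of your own. Each camera call takes 0.05 s, during which the arm holds its last target. There are 200 camera calls.

## Working session

There is one attempt and no reset: what is moved stays moved. The work goes in short steps, Python scripts to look and compute and a tool call to move; the robot and the scene stay as the last step left them, time stands still between calls to the robot, and variables do not carry over. Pictures are saved under pics/ and viewed, at most 10 in all, crops included, and the job is handed in when it is done.

Besides the shell and the picture viewer there is one more tool, called after "Request:" in YAML: its name, and indented under it one key for each argument. play_rows: Moves the arm, as the interface text tells. Its arguments: {"type":"object","properties":{"increments":{"type":"string"},"force":{"type":"number"}},"required":["increments"]}

```bash
mkdir -p pics; cat > h.py <<'E'
import numpy as np, cv2
from plant import robot
def cal(n):
    c=robot.calibration(n); f=192/np.tan(np.radians(c['vertical_fov'])/2)
    K=np.array([[f,0,c['cx']],[0,f,c['cy']],[0,0,1]]); R=cv2.Rodrigues(np.array(c['rvec'],float))[0]
    return K,np.array(c['D'],float),R,np.array(c['tvec'],float).ravel()
def proj(n,P,c=None):
    K,D,R,t=c or cal(n); return cv2.projectPoints(np.array(P,float).reshape(-1,1,3),cv2.Rodrigues(R)[0],t,K,D)[0].reshape(-1,2)
def back(n,uv,z,c=None):
    K,D,R,t=c or cal(n); p=cv2.undistortPoints(np.array(uv,float).reshape(-1,1,2),K,D).reshape(-1,2)
    d=np.c_[p,np.ones(len(p))]@R; o=-R.T@t
    return o+d*((z-o[2])/d[:,2])[:,None]
E
python3 - <<'E'
from h import *
a=robot.read_camera('scene');b=robot.read_camera('top');
cv2.imwrite('pics/a.png',np.hstack([cv2.resize(a,(400,300)),cv2.resize(b,(400,300))]) if 0 else b)
cv2.imwrite('pics/b.png',a)
s=robot.read_state();print(s['tool_pos'],s['orientation'],s['opening'])
for cam,q in [('top',x) for x in('pliers','pliers_grip','ring','ring_gap','ring_bore','groove','axle_end','stand','tray','spacer')]+[('scene',x) for x in('pliers','ring','axle_end','groove')]:
    for r in robot.landmark_of(cam,q)[:3]:
        print(cam,q,round(r['conf'],2),np.round(r['centre'],3),np.round(proj(cam,r['centre'])[0]))
E
```

```text
[0.20427172 0.56361705 0.21769511] [-5.43467686e-01 -3.09380588e+00  2.48068627e-03] 0.09315467236752333
top pliers 0.71 [0.467 0.021 0.003] [222. 239.]
top pliers 0.65 [0.591 0.076 0.002] [198. 189.]
top pliers 0.46 [ 0.571 -0.03   0.005] [241. 196.]
top pliers_grip 0.57 [0.466 0.023 0.124] [216. 246.]
top pliers_grip 0.55 [ 0.573 -0.03   0.13 ] [240. 195.]
top pliers_grip 0.51 [0.6   0.074 0.08 ] [194. 185.]
top ring 0.66 [ 0.558 -0.2    0.003] [310. 200.]
top ring 0.43 [0.569 0.257 0.135] [106. 200.]
top ring_gap 0.52 [ 0.576 -0.196  0.006] [308. 193.]
top ring_bore 0.47 [ 0.559 -0.203  0.007] [312. 200.]
top axle_end 0.83 [0.568 0.254 0.153] [103. 201.]
top axle_end 0.42 [ 0.38  -0.048 -0.001] [250. 273.]
top stand 0.63 [ 0.567 -0.027 -0.003] [240. 198.]
top tray 0.9 [ 0.557 -0.252  0.004] [331. 200.]
top spacer 0.81 [ 0.55  -0.306  0.003] [353. 202.]
scene pliers 0.84 [ 0.567 -0.032  0.01 ] [254. 223.]
scene pliers 0.62 [ 0.473 -0.086  0.001] [213. 225.]
scene pliers 0.61 [0.468 0.02  0.002] [234. 205.]
scene ring 0.57 [ 0.561 -0.208  0.003] [213. 265.]
scene axle_end 0.93 [0.564 0.255 0.155] [302. 135.]
scene groove 0.93 [0.566 0.255 0.135] [302. 141.]
```

View pics/a.png

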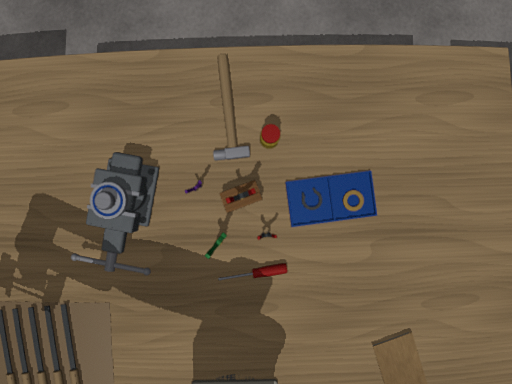

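View pics/b.png

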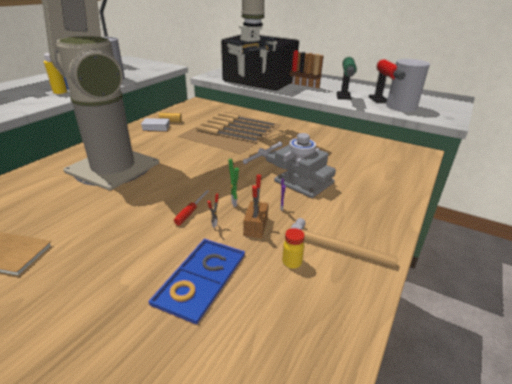

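Candidates for the pliers in the top view are red in the stand (240,195), small red (267,232), green (216,246) and purple (194,187). I choose the one in the stand: it is the larger of the two red ones. Next I measure the stand and ring yaw and plan a closer look.

```bash
cat >> h.py <<'E'
from scipy.spatial.transform import Rotation as Ro
def go(p,psi,R0=None,p0=None):
    """increments to put TCP at p with tool y along world angle psi (mod pi)"""
    s=robot.read_state(); p0=s['tool_pos'] if p0 is None else p0
    R=Ro.from_rotvec(s['orientation']).as_matrix() if R0 is None else R0
    a=np.arctan2(R[1,1],R[0,1]); d=(psi-a+np.pi/2)%np.pi-np.pi/2
    # tool z is down: positive turn about tool z = negative world
    return np.round(R.T@(np.array(p)-p0)*1000,1),round(-np.degrees(d),2),'q6',s['q'][5].round(3)
E
python3 - <<'E'
from h import *
b=robot.read_camera('top')
for q,z in (('stand',.05),('tray',.012),('ring',.008)):
    r=robot.regions_of('top',q)[0]; ys,xs=np.nonzero(r['pixels']); P=back('top',np.c_[xs,ys],z)[:,:2]
    rect=cv2.minAreaRect((P*1000).astype(np.float32)); print(q,r['conf'],rect)
    if q=='ring': print(P.mean(0))
s=robot.read_state(); print(Ro.from_rotvec(s['orientation']).as_matrix().round(3))
K,D,R,t=cal('wrist'); print('cam pos',-R.T@t,'axes',R.round(2),K)
c=b[140:290,170:390]; cv2.imwrite('pics/c.png',cv2.resize(c,None,fx=3.6,fy=3.6,interpolation=cv2.INTER_CUBIC))
E
```

```text
stand 0.72 ((573.653564453125, -29.99883270263672), (47.55867004394531, 89.13951873779297), 19.196517944335938)
tray 0.82 ((561.5868530273438, -249.2957763671875), (111.73362731933594, 215.1034698486328), 6.245545387268066)
ring 0.51 ((555.7384033203125, -203.43849182128906), (41.92974090576172, 45.23849868774414), 16.995691299438477)
[ 0.55201519 -0.20676987]
[[-0.94   0.341 -0.   ]
 [ 0.341  0.94   0.   ]
 [ 0.     0.    -1.   ]]
cam pos [0.132029   0.5898015  0.38495747] axes [[ 0.34  0.94  0.  ]
 [ 0.9  -0.33  0.27]
 [ 0.26 -0.09 -0.96]] [[268.96864906   0.         257.40967779]
 [  0.         268.96864906 192.92884291]
 [  0.           0.           1.        ]]
```

View pics/c.png

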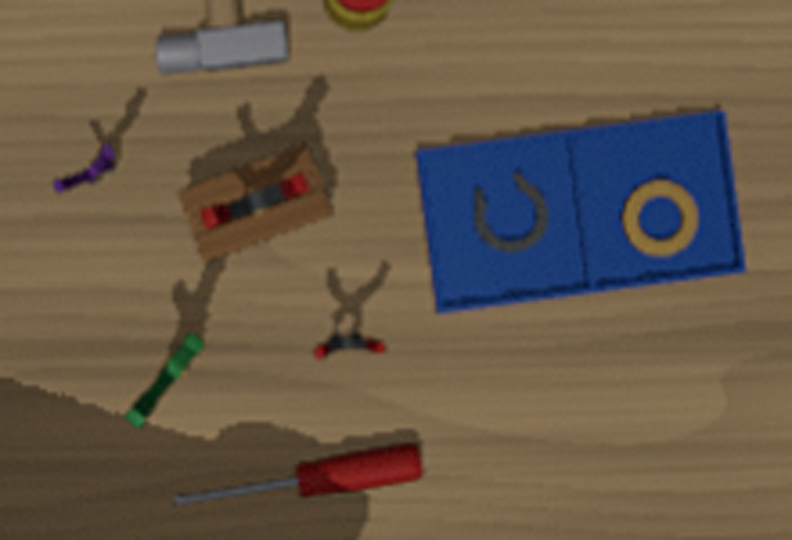

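The crop shows the stand's red pliers at about (255,200), with two red grips. The other small pliers are the red at (350,345), green (165,380) and purple (85,170). The ring's gap points up and slightly left. I'll go and hover over the stand.

```bash
python3 -c "
from h import *
print(go([.570,-.030,.30],np.radians(109.2)))"
```

```text
(array([-546.1, -434. ,  -81.4]), np.float64(-39.12), 'q6', np.float64(-0.085))
```

Request:
play_rows:
  increments: "0 0 -40 0 -1; -30 -24 -81 0 -1; -68 -54 -81 0 -1; -106 -84 -81 -4 -1; -144 -114 -81 -8 -1; -182 -144 -81 -12 -1; -220 -174 -81 -16 -1; -258 -204 -81 -20 -1; -296 -234 -81 -24 -1; -334 -264 -81 -28 -1; -372 -294 -81 -32 -1; -410 -325 -81 -36 -1; -448 -356 -81 -39 -1; -486 -387 -81 -39 -1; -520 -414 -81 -39 -1; -546 -434 -81 -39 -1; -546 -434 -81 -39 -1; -546 -434 -81 -39 -1; -546 -434 -81 -39 -1"
  force: 5

```text
t: 2.9
tool_pos: [0.5695, -0.0292, 0.2997]
orientation: [0.521, -3.098, -0.001]
force: [-0.3, 0.0, -0.1]
opening: 0.093
gripper_force: 0.0
```

```bash
python3 - <<'E'
from h import *
s=robot.read_state();print(s['t'],s['tool_pos'],s['dq'].round(2))
c=cal('wrist'); a=robot.read_camera('wrist'); cv2.imwrite('pics/d.png',a)
for q in('pliers','pliers_grip','stand','ring','ring_gap','ring_bore'):
    for r in robot.landmark_of('wrist',q)[:3]:
        print(q,round(r['conf'],2),np.round(r['centre'],4),np.round(proj('wrist',r['centre'],c)[0]))
for q,z in (('stand',.05),('pliers',.14)):
    for r in robot.regions_of('wrist',q)[:2]:
        ys,xs=np.nonzero(r['pixels']); P=back('wrist',np.c_[xs,ys],z,c)[:,:2]
        print(q,r['conf'],cv2.minAreaRect((P*1000).astype(np.float32)))
E
```

```text
2.9 [ 0.56953804 -0.02917855  0.29971111] [ 0.01 -0.01  0.   -0.   -0.   -0.  ]
pliers 0.86 [ 0.5745 -0.0316  0.0059] [255. 165.]
pliers 0.8 [0.5913 0.0716 0.0021] [306. 192.]
pliers 0.77 [ 0.4757 -0.0827 -0.001 ] [245.  98.]
pliers_grip 0.96 [ 0.5752 -0.034   0.1326] [252. 182.]
pliers_grip 0.7 [0.4685 0.0241 0.1232] [325. 116.]
pliers_grip 0.62 [0.5909 0.0747 0.081 ] [318. 207.]
stand 0.72 [ 5.706e-01 -2.610e-02 -2.000e-04] [259. 163.]
ring 0.86 [ 0.5596 -0.2009  0.0067] [162. 124.]
ring_gap 0.77 [ 0.5758 -0.1992  0.0077] [160. 134.]
ring_bore 0.86 [ 0.5646 -0.2035  0.0061] [160. 126.]
stand 0.98 ((565.8350219726562, -31.000682830810547), (55.25994873046875, 90.84770202636719), 19.090656280517578)
stand 0.7 ((388.96649169921875, -54.265052795410156), (25.110376358032227, 155.8157501220703), 8.675201416015625)
pliers 0.74 ((569.4876098632812, 51.498985290527344), (23.945266723632812, 32.88884735107422), 32.14353561401367)
pliers 0.67 ((561.6741333007812, -34.868072509765625), (26.130596160888672, 64.54121398925781), 17.7144775390625)
```

View pics/d.png

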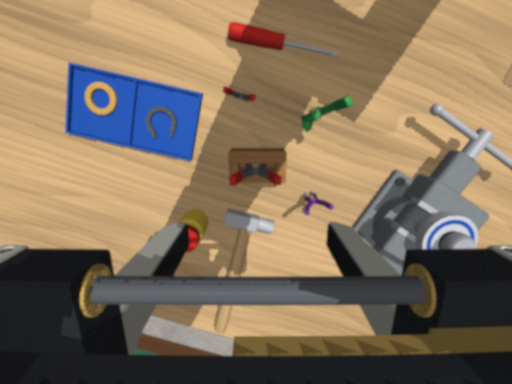

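The pliers' red grips are at (237,180) and (275,180), aligned with the image rows, and the stand is at (257,165). I refine the pliers' position from these pixels.

```bash
python3 - <<'E'
from h import *
a=cv2.imread('pics/d.png').astype(int); c=cal('wrist')
m=(a[...,2]>110)&(a[...,1]<60)&(a[...,0]<60); m[:140]=0;m[200:]=0;m[:,:225]=0;m[:,290:]=0
n,l,st,ce=cv2.connectedComponentsWithStats(m.astype(np.uint8))
for i in range(1,n):
  if st[i,4]>10:
    print(st[i],ce[i], back('wrist',[ce[i]],.128,c)[0].round(4))
r=robot.regions_of('top','stand')
g=robot.landmark_of('wrist','pliers_grip')[0]['centre']
for cam in('top','scene'):
    robot.read_camera(cam)
    for q in ('oil','hammer','pliers_grip'): print(cam,q,[ (round(k['conf'],2),k['centre'].round(3) if hasattr(k['centre'],'round') else k['centre']) for k in robot.landmark_of(cam,q)[:3]])
print(go([.573,-.032,.112],np.radians(109.2)))
E
```

```text
[230 176   6   9  50] [232.42 180.14] [ 0.5825 -0.0595  0.128 ]
[275 176   6   8  45] [277.44444444 179.57777778] [ 0.5628 -0.0048  0.128 ]
top oil []
top hammer [(0.95, [0.7935, 0.0032, 0.0015])]
top pliers_grip []
scene oil [(0.74, [0.7121, -0.1025, 0.0028]), (0.15, [0.5597, -0.2043, 0.0068])]
scene hammer [(0.81, [0.7905, -0.0076, -0.0011])]
scene pliers_grip [(0.8, [0.4664, 0.0256, 0.1238]), (0.7, [0.4793, -0.0846, 0.0793]), (0.5, [0.5672, -0.0331, 0.1308])]
(array([ -2.4,  -2.8, 187.6]), np.float64(-0.13), 'q6', np.float64(-2.046))
```

Request:
play_rows:
  increments: "-2 -3 40 0 -1; -2 -3 85 0 -1; -2 -3 125 0 -1; -2 -3 155 0 -1; -2 -3 175 0 -1; -2 -3 188 0 -1; -2 -3 188 0 -1; -2 -3 188 0 -1; -2 -3 188 0 1; -2 -3 188 0 1; -2 -3 188 0 1; -2 -3 188 0 1; -2 -3 188 0 1; -2 -3 188 0 1; -2 -3 188 0 1; -2 -3 188 0 1; -2 -3 188 0 1; -2 -3 188 0 1"
  force: 4.6

```text
t: 5.65
tool_pos: [0.573, -0.0323, 0.112]
orientation: [-0.52, 3.098, -0.0]
force: [-0.3, -0.9, 4.6]
opening: 0.0649
gripper_force: 4.6
```

Request:
play_rows:
  increments: "0 0 -3 0 1; 0 0 -8 0 1; 0 0 -16 0 1; 0 0 -26 0 1; 0 0 -36 0 1; 0 0 -46 0 1; 0 0 -56 0 1; 0 0 -66 0 1; 0 0 -76 0 1; 0 0 -86 0 1; 0 0 -92 0 1; 0 0 -95 0 1; 0 0 -95 0 1; 0 0 -95 0 1"

```text
t: 7.05
tool_pos: [0.5725, -0.0322, 0.2061]
orientation: [0.52, -3.097, -0.0]
force: [-0.0, -0.9, -1.9]
opening: 0.0646
gripper_force: 4.6
```

```bash
python3 - <<'E'
from h import *
from scipy.optimize import minimize
s=robot.read_state();print(s['t'],s['tool_pos'],s['force'],s['opening'])
a=robot.read_camera('scene'); 
for q in('pliers','pliers_grip'): print(q,[(round(k['conf'],2),np.round(k['centre'],3)) for k in robot.landmark_of('scene',q)[:3]])
c=cal('wrist'); w=robot.read_camera('wrist')
for q in('ring','ring_gap','ring_bore'): print(q,[(round(k['conf'],2),np.round(k['centre'],4)) for k in robot.landmark_of('wrist',q)[:2]])
r=robot.regions_of('wrist','ring')
if r:
    ys,xs=np.nonzero(r[0]['pixels']);P=back('wrist',np.c_[xs,ys],.010,c)[:,:2];print('mask',r[0]['conf'],len(xs),P.mean(0),cv2.minEnclosingCircle((P*1000).astype(np.float32)))
v=cv2.resize(a[100:300,130:330],(390,390)); 
x0,y0=proj('wrist',[[.56,-.205,.01]],c)[0].astype(int);print(x0,y0)
k=w[max(y0-35,0):y0+35,max(x0-35,0):x0+35]
cv2.imwrite('pics/e.png',np.hstack([v,cv2.resize(k,(390,390),interpolation=cv2.INTER_CUBIC)]))
E
```

```text
7.05 [ 0.57248119 -0.03218434  0.20611952] [-0.04043114 -0.94279865 -1.91826179] 0.06455869993240117
pliers [(0.67, array([ 0.568, -0.034,  0.101])), (0.65, array([0.468, 0.022, 0.002])), (0.61, array([ 0.595,  0.074, -0.001]))]
pliers_grip [(0.67, array([ 0.481, -0.084,  0.081])), (0.63, array([0.592, 0.078, 0.086])), (0.51, array([0.462, 0.025, 0.124]))]
ring [(0.59, array([ 0.5597, -0.1981,  0.0052]))]
ring_gap [(0.94, array([ 0.5769, -0.1947,  0.0096]))]
ring_bore [(0.86, array([ 0.5631, -0.2022,  0.0086]))]
mask 0.59 605 [ 0.5551312  -0.20461167] ((558.7019653320312, -201.70494079589844), 27.683082580566406)
136 124
```

View pics/e.png

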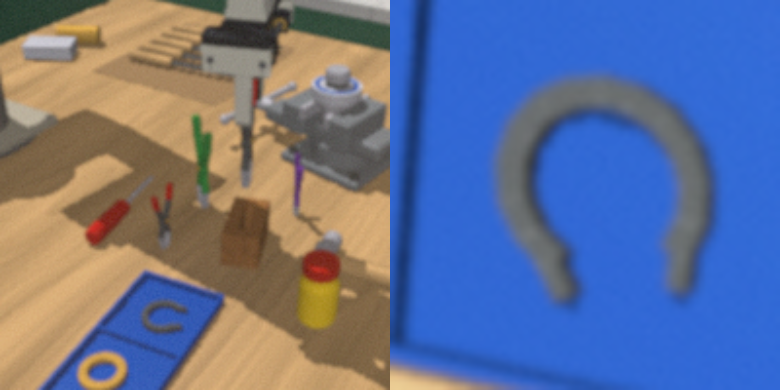

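The left half shows the pliers lifted clear of the stand and upright. The right half shows the ring clearly, with lug tips at about (565,295) and (680,290) in the crop. I fit its pose.

```bash
cat > fit.py <<'E'
from h import *
from scipy.optimize import least_squares
def fit(w,c):
    x0,y0=proj('wrist',[[.56,-.203,.01]],c)[0].astype(int); m=np.zeros(w.shape[:2],bool)
    hsv=cv2.cvtColor(w,cv2.COLOR_BGR2HSV); r=32
    m[y0-r:y0+r,x0-r:x0+r]=(hsv[y0-r:y0+r,x0-r:x0+r,1]<100)
    n,l,st,ce=cv2.connectedComponentsWithStats(m.astype(np.uint8)); i=1+np.argmin(np.hypot(*(ce[1:]-[x0,y0]).T)+1000*(st[1:,4]<150)); m=l==i
    ys,xs=np.nonzero(m); P=back('wrist',np.c_[xs,ys],.0085,c)[:,:2]*1000
    # circle of mean radius 21.5 on the pixels away from the gap, iterate
    ctr=np.array([559.,-201.]); ang=np.radians(17)
    for _ in range(10):
        d=P-ctr; loc=np.c_[d@[np.cos(ang),np.sin(ang)],d@[-np.sin(ang),np.cos(ang)]]
        b=loc[:,0]<8
        s=least_squares(lambda p:np.hypot(*(P[b]-p[:2]).T)-p[2],[*ctr,21.5]); ctr=s.x[:2]
        d=P-ctr; loc=np.c_[d@[np.cos(ang),np.sin(ang)],d@[-np.sin(ang),np.cos(ang)]]
        t=loc[:,0]>15; A=loc[t&(loc[:,1]>0)].mean(0);B=loc[t&(loc[:,1]<0)].mean(0)
        ang+=np.arctan2(*(A+B)[::-1])
    y=loc[t,1]
    return len(xs),ctr,s.x[2],np.degrees(ang),loc[:,0].min(),loc[:,0].max(),y[y>0].min(),y[y<0].max(),ctr+18.6*np.array([np.cos(ang),np.sin(ang)])
E
python3 - <<'E'
from fit import *
c=cal('wrist'); w=robot.read_camera('wrist'); print(fit(w,c))
w=cv2.imread('pics/d.png')
E
```

```text
(501, array([ 556.61716945, -202.53637422]), np.float64(21.546660327029837), np.float64(22.38523830377668), np.float64(-24.139159536103136), np.float64(24.681097135534525), np.float64(12.093829925960929), np.float64(-12.217053423379697), array([ 573.81555124, -195.45289598]))
```

```bash
python3 -c "
from h import *
print(go([.574,-.195,.150],np.radians(112.4)))"
```

```text
(array([  51.9, -154.3,   56.5]), np.float64(-3.33), 'q6', np.float64(-2.049))
```

Request:
play_rows:
  increments: "2 -6 0 0 1; 7 -20 0 -1 1; 13 -40 0 -2 1; 20 -60 0 -3 1; 27 -80 0 -3.3 1; 34 -100 0 -3.3 1; 41 -120 10 -3.3 1; 47 -138 22 -3.3 1; 51 -150 35 -3.3 1; 52 -154 46 -3.3 1; 52 -154 53 -3.3 1; 52 -154 56 -3.3 1; 52 -154 56 -3.3 1; 52 -154 56 -3.3 1; 52 -154 56 -3.3 1"

```text
t: 9.0
tool_pos: [0.5745, -0.1944, 0.1515]
orientation: [-0.61, 3.081, -0.001]
force: [0.5, -0.3, -1.8]
opening: 0.0648
gripper_force: 4.6
```

```bash
python3 - <<'E'
from fit import *
s=robot.read_state();print(s['t'],s['tool_pos'],s['force'],s['opening'])
c=cal('wrist'); w=robot.read_camera('wrist')
try: print(fit(w,c))
except Exception as e: print(e)
for cam in('wrist','scene','top'):
    a=robot.read_camera(cam)
    for q in('pliers','pliers_grip','ring_gap','ring'): print(cam,q,[(round(k['conf'],2),np.round(k['centre'],4)) for k in robot.landmark_of(cam,q)[:4] if abs(k['centre'][1]+.2)<.05])
    if cam=='scene': sc=a
cv2.imwrite('pics/f.png',np.hstack([cv2.resize(w[0:256,128:384],(400,400)),cv2.resize(sc[180:300,150:270],(400,400))]))
print(proj('wrist',[s['tool_pos'],s['tool_pos']-[0,0,.104]],c))
E
```

```text
9.0 [ 0.57449047 -0.19441708  0.15152892] [ 0.52353274 -0.3323185  -1.80759144] 0.06483391990320313
(900, array([ 556.74841396, -202.71203891]), np.float64(21.61579205419951), np.float64(25.51393420983512), np.float64(-24.74696469616577), np.float64(42.116216464264674), np.float64(0.4789781739918844), np.float64(-0.7255362756265556), array([ 573.53455235, -194.70044992]))
wrist pliers [(0.76, array([ 0.5716, -0.1933,  0.0455]))]
wrist pliers_grip []
wrist ring_gap [(0.82, array([ 0.5749, -0.1953,  0.0078]))]
wrist ring [(0.84, array([ 0.5588, -0.2024,  0.0022]))]
scene pliers [(0.67, array([ 0.5712, -0.1964,  0.0481]))]
scene pliers_grip [(0.76, array([ 0.572 , -0.1954,  0.171 ])), (0.71, array([ 0.5757, -0.1951,  0.0052]))]
scene ring_gap []
scene ring [(0.53, array([ 0.5592, -0.2057,  0.0023]))]
top pliers []
top pliers_grip []
top ring_gap []
top ring []
[[257.34875788 235.25345003]
 [257.46296406 192.82798446]]
```

View pics/f.png

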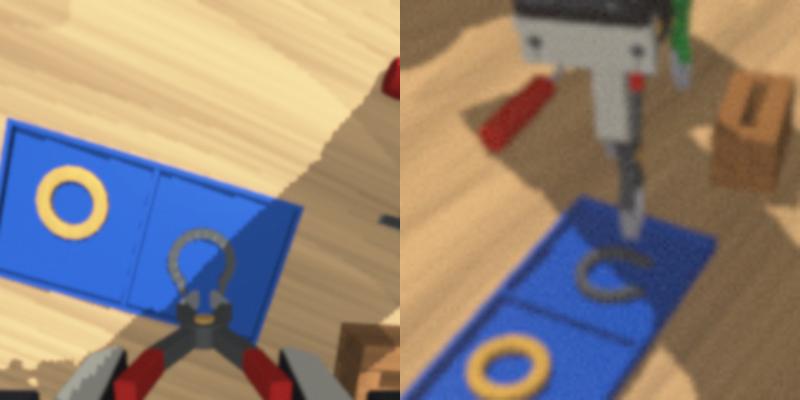

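Blades are just above the gap, with the tips at about (193,297) and (215,297) in the left panel. I lower to 14 mm above the ring and check the alignment closely.

Request:
play_rows:
  increments: "0 0 8 0 1; 0 0 16 0 1; 0 0 22 0 1; 0 0 24 0 1; 0 0 24 0 1; 0 0 24 0 1"

```text
t: 10.4
tool_pos: [0.574, -0.1948, 0.1267]
orientation: [-0.609, 3.082, -0.0]
force: [-0.2, 0.9, -3.1]
opening: 0.0647
gripper_force: 4.6
```

```bash
python3 - <<'E'
from fit import *
s=robot.read_state();print(s['t'],s['tool_pos'],s['opening'])
c=cal('wrist'); w=robot.read_camera('wrist')
a=np.radians(22.4);ex=np.array([np.cos(a),np.sin(a),0]);ey=np.array([-np.sin(a),np.cos(a),0]);z=np.array([0,0,1])
o=np.array([.5566,-.2025,.0]); R=Ro.from_rotvec(s['orientation']).as_matrix()
print('tool y',np.degrees(np.arctan2(R[1,1],R[0,1])))
p=s['tool_pos']-z*.104
x0,y0=220,150; f=10
v=cv2.resize(w[y0:y0+60,x0:x0+80],None,fx=f,fy=f,interpolation=cv2.INTER_CUBIC)
def dot(P,col):
    for q in proj('wrist',P,c): cv2.circle(v,tuple(int(k) for k in ((q-[x0,y0]+.5)*f)),3,col,-1)
dot([o+z*.010+r*(np.cos(t)*ex+np.sin(t)*ey) for r in(.018,.025) for t in np.linspace(.7,5.6,30)],(0,255,255))
dot([p+sx*.005*ex+sy*.008*ey for sx in(-1,1) for sy in(-1,1)],(0,255,0))
cv2.imwrite('pics/g.png',v)
E
```

```text
10.4 [ 0.57399673 -0.19478502  0.126747  ] 0.06467795934731357
tool y 112.37254183920487
```

View pics/g.png

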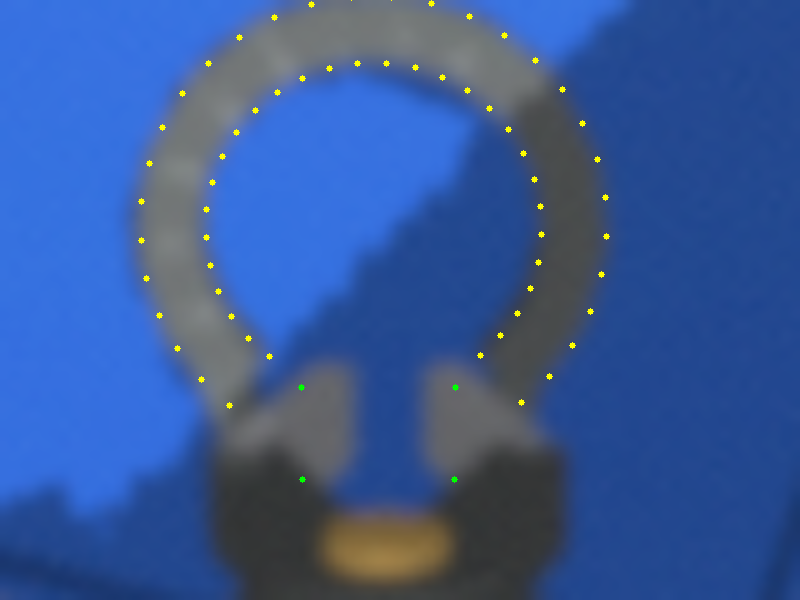

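Ring overlay fits. The blades' midline is at x≈388 against the ring's 371, so they are about 1.7 mm too far right. They are also about 2 mm towards the camera. I correct dx −1.9, dy −1.6, then descend.

Request:
play_rows:
  increments: "-1.9 -1.6 0 0 1; -1.9 -1.6 0 0 1; -1.9 -1.6 4 0 1; -1.9 -1.6 8 0 1; -1.9 -1.6 11 0 1; -1.9 -1.6 14 0 1; -1.9 -1.6 16 0 1; -1.9 -1.6 16 0 1; -1.9 -1.6 16 0 1"

```text
t: 11.35
tool_pos: [0.5763, -0.1955, 0.1106]
orientation: [0.609, -3.082, -0.0]
force: [0.0, -0.1, -2.0]
opening: 0.0646
gripper_force: 4.6
```

```bash
cat > crop.py <<'E'
from fit import *
import sys
s=robot.read_state();print(s['t'],s['tool_pos'],s['opening'],s['force'],s['gripper_force'])
w=robot.read_camera('wrist'); v=cv2.resize(w[140:220,210:310],None,fx=4,fy=5)
sc=robot.read_camera('scene')
x,y=proj('scene',s['tool_pos']-[0,0,.09])[0].astype(int)
cv2.imwrite(sys.argv[1],np.hstack([v,cv2.resize(sc[y-35:y+35,x-35:x+35],(400,400),interpolation=cv2.INTER_CUBIC)]))
for q in('pliers','ring','ring_gap'): print(q,[(round(k['conf'],2),np.round(k['centre'],4)) for k in robot.landmark_of('wrist',q)[:4] if np.hypot(*(k['centre']-s['tool_pos'])[:2])<.05])
E
python3 crop.py pics/h.png
```

```text
11.35 [ 0.57628548 -0.19548736  0.1106432 ] 0.06458935384465375 [ 0.00945191 -0.10356267 -2.03942812] 4.59992918651551
pliers [(0.92, array([ 0.5773, -0.1943,  0.0074]))]
ring [(0.61, array([ 0.5571, -0.2011,  0.0052]))]
ring_gap [(0.66, array([ 0.5756, -0.1969,  0.008 ]))]
```

View pics/h.png

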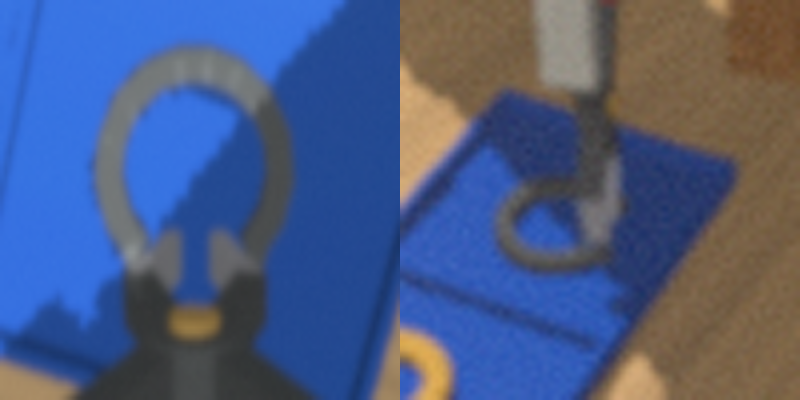

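Blades are in the gap, centred (blades and ring both at x≈195 in the left panel), with no contact force. Now squeeze.

Request:
play_rows:
  increments: "0 0 0 0 1; 0 0 0 0 1; 0 0 0 0 1; 0 0 0 0 1; 0 0 0 0 1; 0 0 0 0 1; 0 0 0 0 1; 0 0 0 0 1; 0 0 0 0 1; 0 0 0 0 1"
  force: 32

```text
t: 12.6
tool_pos: [0.5767, -0.1956, 0.1113]
orientation: [-0.609, 3.081, -0.001]
force: [1.0, 1.7, 4.6]
opening: 0.0295
gripper_force: 32.0
```

```bash
python3 crop.py pics/i.png
```

```text
12.6 [ 0.57672048 -0.19560031  0.11125646] 0.029516643411290885 [1.0447695  1.69679134 4.59877734] 32.03258693218231
pliers [(0.94, array([ 0.5736, -0.1958,  0.0018]))]
ring []
ring_gap []
```

View pics/i.png

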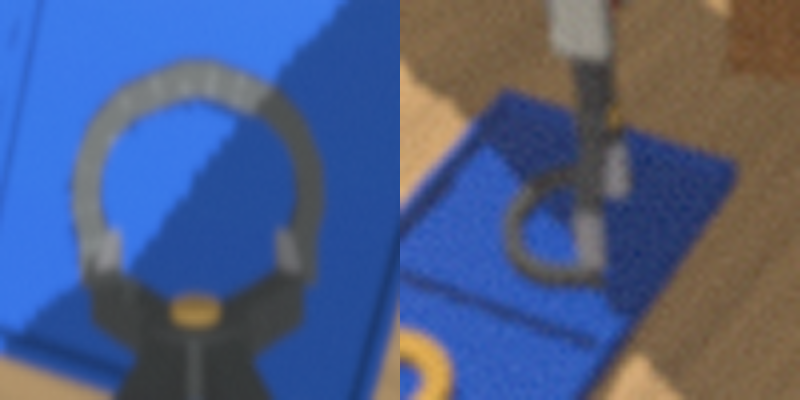

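The ring is spread on the blades, with its lugs outside them at x≈95 and 290. I lift it.

Request:
play_rows:
  increments: "0 0 -2 0 1; 0 0 -5 0 1; 0 0 -10 0 1; 0 0 -18 0 1; 0 0 -28 0 1; 0 0 -40 0 1; 0 0 -55 0 1; 0 0 -70 0 1; 0 0 -85 0 1; 0 0 -100 0 1; 0 0 -115 0 1; 0 0 -130 0 1; 0 0 -145 0 1; 0 0 -160 0 1; 0 0 -175 0 1; 0 0 -185 0 1; 0 0 -192 0 1; 0 0 -195 0 1; 0 0 -195 0 1"

```text
t: 14.75
tool_pos: [0.5763, -0.1955, 0.3057]
orientation: [-0.609, 3.082, -0.0]
force: [0.2, 0.4, -2.3]
opening: 0.0295
gripper_force: 31.9
```

```bash
python3 - <<'E'
from h import *
s=robot.read_state();print(s['t'],s['tool_pos'],s['force'],s['opening'])
for cam in('wrist','scene','top'):
    a=robot.read_camera(cam)
    for q in('pliers','ring','ring_gap','ring_bore','axle_end','groove'): print(cam,q,[(round(k['conf'],2),np.round(k['centre'],4)) for k in robot.landmark_of(cam,q)[:3]])
print(go([.566,.10,.305],np.radians(112.4)))
E
```

```text
14.75 [ 0.57632235 -0.19551963  0.30572153] [ 0.23001302  0.44769753 -2.29795571] 0.029507043288761206
wrist pliers [(0.88, array([0.5889, 0.0708, 0.0023])), (0.85, array([ 0.5749, -0.1951,  0.1959])), (0.74, array([ 4.70e-01,  2.43e-02, -3.00e-04]))]
wrist ring []
wrist ring_gap []
wrist ring_bore [(0.31, array([ 0.3814, -0.0485,  0.0007]))]
wrist axle_end [(0.37, array([ 0.5566, -0.3047,  0.0011]))]
wrist groove []
scene pliers [(0.84, array([ 0.5725, -0.1912,  0.1963])), (0.66, array([0.47  , 0.0209, 0.0007])), (0.6, array([ 0.4751, -0.0877,  0.0042]))]
scene ring [(0.64, array([ 0.562 , -0.2036,  0.197 ])), (0.51, array([ 0.38  , -0.0504, -0.006 ]))]
scene ring_gap [(0.21, array([0.5687, 0.2539, 0.1557]))]
scene ring_bore [(0.44, array([ 0.5633, -0.2015,  0.2036])), (0.25, array([ 0.7121, -0.1031,  0.0034]))]
scene axle_end [(0.8, array([0.5669, 0.2536, 0.1585]))]
scene groove [(0.7, array([0.5681, 0.2575, 0.1341]))]
top pliers [(0.75, array([4.642e-01, 2.120e-02, 3.000e-04])), (0.59, array([ 4.771e-01, -8.360e-02,  2.000e-04])), (0.58, array([ 0.5754, -0.1911,  0.1953]))]
top ring [(0.48, array([ 0.5617, -0.1956,  0.1985]))]
top ring_gap [(0.49, array([ 0.5685, -0.03  ,  0.0027]))]
top ring_bore [(0.52, array([ 0.5592, -0.1991,  0.2004]))]
top axle_end [(0.83, array([0.569 , 0.2542, 0.1536]))]
top groove [(0.71, array([0.5666, 0.2562, 0.1376]))]
(array([-103. ,  277.2,    0.7]), np.float64(-0.03), 'q6', np.float64(-2.373))
```

Ring is on the pliers at z≈0.198. I carry it to above the axle at about (0.567, 0.2547).

Request:
play_rows:
  increments: "-2 5 0 0 1; -6 15 0 0 1; -13 30 0 0 1; -21 50 0 0 1; -32 75 0 0 1; -45 105 0 0 1; -59 140 0 0 1; -74 175 0 0 1; -89 210 0 0 1; -104 245 0 0 1; -119 280 0 0 1; -134 315 0 0 1; -147 345 0 0 1; -158 371 0 0 1; -166 391 0 0 1; -172 405 0 0 1; -176 414 0 0 1; -178 419 0 0 1; -178 420 0 0 1; -178 420 0 0 1"

```text
t: 17.8
tool_pos: [0.5811, 0.26, 0.3057]
orientation: [0.608, -3.082, 0.0]
force: [0.0, 0.1, -2.1]
opening: 0.0294
gripper_force: 31.9
```

```bash
python3 - <<'E'
from h import *
s=robot.read_state();print(s['t'],s['tool_pos'],s['force'],s['opening'])
c=cal('wrist'); w=robot.read_camera('wrist'); cv2.imwrite('pics/w1.png',w)
for cam in('wrist','scene','top'):
    if cam!='wrist': robot.read_camera(cam)
    for q in('pliers','ring','ring_bore','axle_end','groove'): print(cam,q,[(round(k['conf'],2),np.round(k['centre'],4)) for k in robot.landmark_of(cam,q)[:3] if k['centre'][1]>.15])
p=s['tool_pos'];u=proj('wrist',[p-[0,0,.1],[.567,.2547,.156]],c);print(u)
x,y=190,120
cv2.imwrite('pics/j.png',cv2.resize(w[y:y+100,x:x+133],(798,600),interpolation=cv2.INTER_CUBIC))
E
```

```text
17.8 [0.58113189 0.26001568 0.30566406] [ 0.03285426  0.10068195 -2.14187207] 0.02940299595494806
wrist pliers [(0.55, array([0.5792, 0.2617, 0.1931]))]
wrist ring []
wrist ring_bore []
wrist axle_end [(0.63, array([0.5639, 0.2528, 0.1579]))]
wrist groove [(0.58, array([0.5681, 0.252 , 0.1325]))]
scene pliers [(0.75, array([0.5668, 0.2516, 0.1988]))]
scene ring [(0.55, array([0.5699, 0.2499, 0.1966]))]
scene ring_bore [(0.58, array([0.5685, 0.2529, 0.2017]))]
scene axle_end [(0.86, array([0.5679, 0.253 , 0.1593])), (0.38, array([0.5678, 0.2554, 0.2043]))]
scene groove [(0.96, array([0.5686, 0.257 , 0.1334]))]
top pliers [(0.51, array([0.5795, 0.2611, 0.1926]))]
top ring []
top ring_bore [(0.68, array([0.5667, 0.2571, 0.2013])), (0.68, array([0.5699, 0.2539, 0.1548]))]
top axle_end [(0.97, array([0.5697, 0.255 , 0.1553]))]
top groove [(0.91, array([0.5685, 0.2546, 0.1351]))]
[[257.36605997 193.96657036]
 [257.75914984 170.2510798 ]]
```

View pics/j.png

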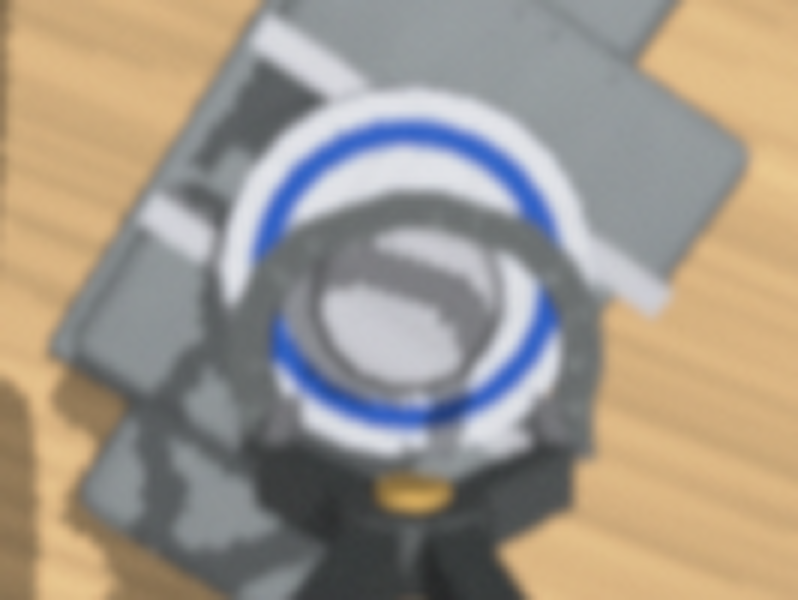

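Ring spread over the axle. In the crop, the axle end circle is centred at about (409,311), the ring outer sides are at x 222/600, and its back inner edge is at about (411,228) and outer at (411,190). I compute the offset.

```bash
python3 - <<'E'
from h import *
s=robot.read_state(); c=cal('wrist'); R=Ro.from_rotvec(s['orientation']).as_matrix()
def b(p,z): return (R.T@(back('wrist',[[190+p[0]/6-.5,120+p[1]/6-.5]],z,c)[0]-s['tool_pos'])*1000).round(1)
print('axle top',b((409,311),.156),'top/bottom/left/right',b((409,225),.156),b((409,396),.156),b((317,311),.156),b((501,311),.156))
print('blue',b((406,120),.130),b((406,427),.130),b((252,273),.13),b((560,273),.13))
print('bearing top edge',b((406,88),.130))
print('ring back inner/outer',b((411,228),.205),b((411,190),.205),'sides',b((222,350),.205),b((600,350),.205))
print('blades',b((282,425),.2),b((553,425),.2))
for p in ([.567,.2547,.156],[.5685,.254,.156]): print(R.T@(np.array(p)-s['tool_pos'])*1000)
E
```

```text
axle top [ 13.8   0.4 149.6] top/bottom/left/right [ 30.9   0.4 149.6] [ -3.7   0.4 149.6] [ 13.8 -18.  149.6] [ 13.8  18.7 149.6]
blue [ 49.1  -0.2 175.6] [-17.4  -0.3 175.6] [ 16.9 -33.2 175.6] [ 16.8  32.7 175.6]
bearing top edge [ 55.7  -0.2 175.6]
ring back inner/outer [ 37.6   0.6 100.6] [ 43.9   0.6 100.6] sides [ 16.9 -31.4 100.6] [ 16.9  32.7 100.6]
blades [  2.3 -21.9 105.6] [  2.3  25.5 105.6]
[ 15.21263412  -0.19757441 149.62863599]
[ 14.09213661  -1.41596898 149.62864752]
```

Request:
play_rows:
  increments: "0.3 -0.9 4 0 1; 0.3 -0.9 12 0 1; 0.3 -0.9 22 0 1; 0.3 -0.9 32 0 1; 0.3 -0.9 38 0 1; 0.3 -0.9 40 0 1; 0.3 -0.9 40 0 1; 0.3 -0.9 40 0 1"

```text
t: 19.5
tool_pos: [0.5813, 0.2598, 0.2661]
orientation: [-0.609, 3.081, 0.0]
force: [0.3, 0.9, -2.5]
opening: 0.0296
gripper_force: 31.9
```

```bash
python3 - <<'E'
from h import *
s=robot.read_state();print(s['t'],s['tool_pos'],s['force'],s['opening'])
R=Ro.from_rotvec(s['orientation']).as_matrix(); loc=lambda p:(R.T@(np.array(p)-s['tool_pos'])*1000).round(1)
for cam in('wrist','top','scene'):
    w=robot.read_camera(cam); c=cal(cam)
    for q in('ring','ring_bore','axle_end','groove'): print(cam,q,[(round(k['conf'],2),loc(k['centre'])) for k in robot.landmark_of(cam,q)[:2] if k['centre'][1]>.15])
    if cam=='wrist':
        h=cv2.cvtColor(w,cv2.COLOR_BGR2HSV); m=cv2.inRange(h,(100,120,80),(130,255,255)); m[:, :200]=0;m[:,315:]=0;m[:110]=0;m[230:]=0
        ys,xs=np.nonzero(m); P=np.array([loc(p) for p in back('wrist',np.c_[xs,ys],.130,c)]); print('blue',len(xs),P.min(0),P.max(0))
        r=robot.regions_of('wrist','ring')
        for k in r[:1]:
            ys,xs=np.nonzero(k['pixels']);P=np.array([loc(p) for p in back('wrist',np.c_[xs,ys],.165,c)]);print('ring mask',k['conf'],P.min(0),P.max(0))
E
```

```text
19.5 [0.58126856 0.25977055 0.26609046] [ 0.30496171  0.91384709 -2.49916636] 0.02958720449464576
wrist ring []
wrist ring_bore []
wrist axle_end []
wrist groove [(0.61, array([ 16. ,  -1.5, 135.1]))]
blue 383 [-16.8 -31.1 136.1] [ 48.4  29.  136.1]
ring mask 0.88 [ -0.6 -30.  101.1] [ 43.8  33.3 101.1]
top ring [(0.6, array([ 13.8,   4.3, 110.5]))]
top ring_bore [(0.54, array([ 15.3,   1.8, 105.3]))]
top axle_end [(0.58, array([ 12.8,   1.3, 114.2])), (0.27, array([  3.9,   4.3, -11.3]))]
top groove [(0.92, array([ 15.3,  -2.4, 130.9])), (0.34, array([  3.1,   0.8, -12.9]))]
scene ring [(0.56, array([ 17.4,  -1.9, 109.3]))]
scene ring_bore [(0.48, array([ 17.2,  -0.8, 103.2]))]
scene axle_end [(0.81, array([1.640e+01, 1.000e-01, 1.095e+02]))]
scene groove [(0.7, array([1.600e+01, 1.000e-01, 1.262e+02]))]
```

Request:
play_rows:
  increments: "1 -1.4 0 0 1; 1 -1.4 0 0 1; 1 -1.4 3 0 1; 1 -1.4 7 0 1; 1 -1.4 11 0 1; 1 -1.4 14 0 1; 1 -1.4 15 0 1; 1 -1.4 15 0 1; 1 -1.4 15 0 1"

```text
t: 21.2
tool_pos: [0.5807, 0.2581, 0.2508]
orientation: [-0.609, 3.082, 0.0]
force: [0.1, -1.0, -1.8]
opening: 0.0293
gripper_force: 31.9
```

```bash
cat > chk.py <<'E'
from h import *
s=robot.read_state();print(s['t'],s['tool_pos'],s['force'],s['opening'])
R=Ro.from_rotvec(s['orientation']).as_matrix(); loc=lambda p:(R.T@(np.array(p)-s['tool_pos'])*1000).round(1)
w=robot.read_camera('wrist'); c=cal('wrist'); zr=s['tool_pos'][2]-.101
h=cv2.cvtColor(w,cv2.COLOR_BGR2HSV); m=cv2.inRange(h,(100,120,80),(130,255,255)); m[:, :190]=0;m[:,325:]=0;m[:110]=0;m[240:]=0
ys,xs=np.nonzero(m); P=np.array([loc(p) for p in back('wrist',np.c_[xs,ys],.130,c)]); print('blue',len(xs),P.min(0),P.max(0))
for k in robot.regions_of('wrist','ring')[:2]:
    ys,xs=np.nonzero(k['pixels']);P=np.array([loc(p) for p in back('wrist',np.c_[xs,ys],zr,c)]);print('ring mask',k['conf'],P.min(0),P.max(0))
for cam in('scene','top'):
    robot.read_camera(cam)
    for q in('ring','ring_bore','groove','pliers'): print(cam,q,[(round(k['conf'],2),np.round(k['centre'],4),loc(k['centre'])) for k in robot.landmark_of(cam,q)[:2] if k['centre'][1]>.15])
E
python3 chk.py
```

```text
21.2 [0.58073358 0.25806878 0.25076813] [ 0.09631008 -0.95737979 -1.76135875] 0.02931652807660106
blue 236 [ 28.6 -26.2 120.8] [ 46.7  30.8 120.8]
ring mask 0.69 [  0.6 -30.  101. ] [ 43.9  33.2 101. ]
scene ring [(0.49, array([0.5668, 0.2512, 0.143 ]), array([ 15.5,  -1. , 107.8]))]
scene ring_bore [(0.56, array([0.5674, 0.2495, 0.1485]), array([ 15.6,  -2.8, 102.3]))]
scene groove [(0.81, array([0.5673, 0.2549, 0.1316]), array([ 13.6,   2.2, 119.2])), (0.61, array([0.5805, 0.2559, 0.2647]), array([  1. ,  -1.9, -13.9]))]
scene pliers [(0.67, array([0.578 , 0.2577, 0.1411]), array([  2.7,   0.7, 109.7]))]
top ring [(0.55, array([0.566 , 0.2546, 0.1428]), array([ 15. ,   2.4, 108. ]))]
top ring_bore [(0.45, array([0.5649, 0.254 , 0.146 ]), array([ 16.2,   2.3, 104.8]))]
top groove [(0.85, array([0.5695, 0.2549, 0.1367]), array([ 11.6,   1.3, 114.1])), (0.69, array([0.5782, 0.2597, 0.2605]), array([ 1.7,  2.5, -9.7]))]
top pliers []
```

Request:
play_rows:
  increments: "0 0 2 0 1; 0 0 4 0 1; 0 0 6 0 1; 0 0 8 0 1; 0 0 9.5 0 1; 0 0 10.5 0 1; 0 0 11 0 1; 0 0 11 0 1; 0 0 11 0 1"

```text
t: 22.7
tool_pos: [0.5807, 0.258, 0.2397]
orientation: [-0.609, 3.082, 0.0]
force: [-0.1, 1.0, -2.1]
opening: 0.0294
gripper_force: 31.9
```

Request:
play_rows:
  increments: "0 0 0.5 0 1; 0 0 1 0 1; 0 0 1.5 0 1; 0 0 1.5 0 1; 0 0 1.5 0 1"

```text
t: 23.2
tool_pos: [0.5807, 0.258, 0.2381]
orientation: [0.609, -3.082, -0.0]
force: [1.5, 0.3, -1.5]
opening: 0.0294
gripper_force: 31.9
```

Request:
play_rows:
  increments: "0 0 0.5 0 1; 0 0 1 0 1; 0 0 1 0 1; 0 0 1 0 1"

```text
t: 23.6
tool_pos: [0.5808, 0.2581, 0.2375]
orientation: [-0.609, 3.081, 0.0]
force: [-0.1, -0.7, 0.5]
opening: 0.0295
gripper_force: 31.9
```

Request:
play_rows:
  increments: "0 0 0.5 0 1; 0 0 0.5 0 1; 0 0 0.5 0 1"

```text
t: 23.9
tool_pos: [0.581, 0.2582, 0.2373]
orientation: [-0.609, 3.081, 0.0]
force: [-0.2, 0.3, 4.2]
opening: 0.0295
gripper_force: 32.0
```

```bash
python3 chk.py
```

```text
23.9 [0.58098002 0.25815096 0.23728437] [-0.19278755  0.30937024  4.18038895] 0.02951574376260177
blue 250 [ 26.8 -28.1 107.2] [ 47.3  31.6 107.3]
scene ring [(0.52, array([0.5689, 0.25  , 0.1295]), array([ 14.4,  -2.9, 107.8]))]
scene ring_bore [(0.64, array([0.5673, 0.2507, 0.1349]), array([ 15.6,  -1.7, 102.4]))]
scene groove [(0.76, array([0.5673, 0.2533, 0.1345]), array([ 14.6,   0.7, 102.8]))]
scene pliers []
top ring [(0.54, array([0.5657, 0.2568, 0.1321]), array([ 14.8,   4.6, 105.2]))]
top ring_bore [(0.46, array([0.5666, 0.2528, 0.1352]), array([ 15.4,   0.5, 102.1]))]
top groove [(0.72, array([0.5686, 0.2523, 0.135 ]), array([ 13.8,  -0.7, 102.3])), (0.66, array([0.5655, 0.2537, 0.1296]), array([ 16.1,   1.8, 107.7]))]
top pliers [(0.52, array([0.5786, 0.262 , 0.125 ]), array([  0.9,   4.5, 112.3]))]
```

```bash
python3 -c "
from h import *
print(robot.close_job())"
```

```text
the job is handed in; nothing more can be done
None
```

I handed the job in with the ring still spread on the squeezed pliers, around the axle and resting on the bearing at groove level; the final readings back this, but I had used up my picture views, so I didn't see the last pose.

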